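# Level the cobbler's pressing stand and load it

## Task

The pressing stand rocks on the bench: turn its two red levelling screws until the slab is level and all four feet firmly carry weight, and let go of it. Then set the steel press weight upright on the middle of the brown heel blank, leaving the stand where it is, standing steady, and the jar, shoe last and hammer alone.

Things in the scene. Friction and masses are not known exactly. Their poses are not given: they have to be found in the camera images.
- stand: loose 3.3 kg pressing stand, black frame 200 x 260 mm, pale stone slab, its top 60 mm up. Origin: amid the four feet, level with the rear soles (z = 0 when level); x front (robot side) to rear, y left, z up. Feet at x -85 (front), +85 (rear), y +90 (left), -90 mm. Standing well it bears about 9 N per front, 7 N per rear foot; at first both front corners are too low, unequally: it rocks on three feet
- rear_foot_left: fixed rubber rear foot, 32 mm wide, 30 mm high, stands directly on the bench; origin: centre of its underside
- rear_foot_right: the same at the rear right corner
- front_foot_left: rubber foot, 37 mm wide and 9 mm high, that its screw drives straight down out of the stand at the left front corner; origin: centre of its underside. With the stand level and the screw at 0 that underside is 13.1 mm above the plane of the rear feet (spring unloaded). The rubber gives 0.25 mm per newton.
- front_foot_right: rubber foot, 37 mm wide and 9 mm high, that its screw drives straight down out of the stand at the right front corner; origin: centre of its underside. With the stand level and the screw at 0 that underside is 13.1 mm above the plane of the rear feet (spring unloaded). The rubber gives 0.25 mm per newton.
- screw_left (a joint): left levelling screw, a red bar knob on a blue housing beside the left front corner. 0 to 2.5 rad, growing clockwise seen from the knob's outer end; each radian drives the left front foot 7 mm down, so this corner and the knob rise 7 mm. It stays where left; turning takes 0.2 to 0.35 Nm. Starts at 0.4 to 0.5; some 0.4 to 1.6 rad clockwise is needed, more on one side than the other
- grip_left (a point): grip point of the left knob, on its axis, 10 mm below the outer end of the bar and 20 mm above the round disc at its foot (40 mm wide). z: the screw's axis, outwards, leaning 35 degrees (0.61 rad) from the stand's z outwards to the left; x: along the bar (42 mm long); y: across it (14 mm thick, the width to grip). Turns with the knob
- corner_left (a point): point on the slab's top face straight above the left front foot; 60 mm above the bench when the stand is level
- screw_right (a joint): right levelling screw, a red bar knob on a blue housing beside the right front corner. 0 to 2.5 rad, growing clockwise seen from the knob's outer end; each radian drives the right front foot 7 mm down, so this corner and the knob rise 7 mm. It stays where left; turning takes 0.2 to 0.35 Nm. Starts at 0.4 to 0.5; some 0.4 to 1.6 rad clockwise is needed, more on one side than the other
- grip_right (a point): grip point of the right knob, on its axis, 10 mm below the outer end of the bar and 20 mm above the round disc at its foot (40 mm wide). z: the screw's axis, outwards, leaning 35 degrees (0.61 rad) from the stand's z outwards to the right; x: along the bar (42 mm long); y: across it (14 mm thick, the width to grip). Turns with the knob
- corner_right (a point): point on the slab's top face straight above the right front foot; 60 mm above the bench when the stand is level
- packing_a_top (a point): centre of the top face of plywood packing piece a, 75 x 75 mm, fixed to the bench flat under one of the front feet (left or right varies; see its y); its height above the bench (z) is 2 to 3.1 mm
- packing_b_top (a point): centre of the top face of plywood packing piece b, 75 x 75 mm, fixed to the bench flat under one of the front feet (left or right varies; see its y); its height above the bench (z) is 7 to 8.2 mm
- heel_top (a point): centre of the top face of the dark brown heel blank (82 x 65 x 8 mm with a rounded rear end) that lies glued on the slab, 20 mm behind the slab's centre; 68 mm above the plane of the feet
- weight: dark steel press weight, 0.55 to 0.75 kg, upright on the bench: round body 57 mm in diameter and 37 mm high, above it a neck 18 mm in diameter and a round grip knob 28 mm in diameter from 48 to 74 mm height (77 mm in all). Origin: centre of its underside, z up
- cement_jar: bystander: amber glass jar with red cap, 68 mm wide, 75 mm high; origin: centre of its underside
- shoe_last: bystander: green shoe last (foot form), 240 mm long, 67 mm wide, 98 mm high at the heel; origin: under its middle, x towards the toe
- hammer: bystander: hammer, 260 mm long, lying on the right; origin: under its middle, x towards the head
Mind the look-alikes: they are no part of the job. Several things have the shape of the weight; the one meant has the colours described above.

How it is judged:
By the outcome, as a careful person would: the job done as asked, in the order asked, and still so for the second after the job is handed in, with the robot touching nothing.
It also fails if it takes over 72 s, if anything falls off the work surface, if the arm or the gripper's body presses on something with over 40 N, if the wrist force passes 120 N, or if a joint passes its speed limit or range.

## Robot

A 6-joint arm with a two-finger parallel gripper is mounted at the origin on the work surface. World frame = base frame: x ahead of the robot, y to its left, z up, the work surface at z = 0. Lengths are in m, angles in rad, forces in N, time in s.
With the tool pointing down it reaches from about 0.35 to 0.85 m from the base axis. Payload 8.1 kg.
Tool frame: the origin (TCP) lies on the mounting face of the last link; the fingertips stand 186 mm ahead of it and the grasp point (between the pads) lies 167 mm ahead of it; z points along the fingers, y is the line along which they close (so a half turn about z gives the same grasp; the last joint's range is limited). The gripper opens to 93 mm and grips with 3 to 60 N. Pads are 15 mm wide; open, the fingers measure 128 mm over their backs; the gripper's body (75 mm by 188 mm) begins 65 mm behind the grasp point.
Start: joints at [-1.328, 0.13, 1.488, -0, 1.523, -0.085], TCP at [0.193, -0.568, 0.405] pointing down, gripper open.
Joint ranges: [-2.96, 2.96], [-0.89, 2.26], [0.02, 2.5], [-1.34, 4.48], [0, 2.73], [-2.66, 2.66]. Speed limits (rad/s): [2.39, 2.39, 2.79, 3.14, 3.14, 3.14].

## Interface

Orientations are given as a rotation vector (axis times angle).
In Python, from plant import read_state, read_camera, camera_params, close_job gives the robot as it stands. The module is installed in compiled form; this text tells all that it offers.
- The arm moves only by the tool servo_tool, never from a script. Its argument "increments" is a list of rows, each an object with "slide": the shift along the tool's x, y, z in mm, a list of three; "dr": the turn, a rotation vector about the tool's x, y, z in rad, a list of three; "jaw": the closure, from 0 (fully open) to 1 (shut). In form: [{"slide": [x, y, z], "dr": [ax, ay, az], "jaw": jaw}, ...]. A call has 1 to 20 rows; each row is the pose to reach, as a shift and turn from the pose commanded when the call began, along the tool's axes at that moment; what a row does not reach only later rows make up. A row lasts 1/10 s, in which the tool goes at most 50 mm and 8.59 degrees, less where a joint would pass 70% of its speed; a pose out of reach is approached as far as the arm can. A call with a gripper value outside its range is refused whole. The fingers move at their own pace and stop on an object; "force" is the grip in N (left out, the last holds). Time passes only in rows, so rows that repeat a pose let the fingers close. It gives the time, the measured TCP pose, the force, the opening and the grip force at its end, in the units of the state.
- read_state(): the state, without advancing time (a new reading comes with each control period).
- read_camera(name): name is "scene" or "side" or "wrist"; returns (picture, depth): 480x640x3 uint8, red, green, blue; 480x640 float32, m along the optical axis (not along the pixel's ray), 0 where there is no reading.
- camera_params(name): a dict with "fx", "fy", "cx", "cy" (pixels), "rvec" (rotation vector, rad) and "tvec" (3), from world to camera coordinates, as OpenCV has them. Camera axes: x right, y down, z forward; pixel columns grow to the right and rows downward; lengths in m; the calibration is good to about 2 mm. A picture is of the moment at which its call begins: read the wrist's pose just before it. camera_params takes no time and is no camera call; for the wrist camera it gives the pose at the moment of the call.
- close_job(): hands the job in; it is judged then, once.
The state is a dict: "t": time; "q": joint angles; "dq": joint speeds; "joint_torque": joint torques, N m; "tool_pos": TCP position; "orientation": TCP orientation; "force": force on the tool from outside, world axes, zero at the start; "wrist_torque": the same for the moment, N m; "opening": finger opening in m; "gripper_force": force on a finger pad.
Only numpy, scipy, OpenCV 4.12 (cv2) and the standard library are available. Lean on these libraries where they do the work, as an engineer would, in place of code of your own. Each camera call takes 0.05 s, during which the arm holds its last target. There are 200 camera calls.

## Working session

There is one attempt and no reset: what is moved stays moved. The work goes in short steps, Python scripts to look and compute and a tool call to move; the robot and the scene stay as the last step left them, time stands still between calls to the robot, and variables do not carry over. Pictures are saved under pics/ and viewed, at most 10 in all, crops included, and the job is handed in when it is done.

Besides the shell and the picture viewer there is one more tool, called after "Request:" in YAML: its name, and indented under it one key for each argument. servo_tool: Moves the arm, as the interface text tells. Its arguments: {"type":"object","properties":{"increments":{"type":"array"},"force":{"type":"number"}},"required":["increments"]}

```bash
mkdir -p pics; ls
python3 - <<'E'
from plant import *
import cv2,numpy as np
s=read_state();print(s)
for n in("scene","side"):
    im,d=read_camera(n);p=camera_params(n);print(n,p)
    np.savez(f"{n}0.npz",im=im,d=d)
    R=cv2.Rodrigues(np.array(p["rvec"]))[0];print(-R.T@np.array(p["tvec"]))
    cv2.imwrite(f"pics/{n}0.png",im[:,:,::-1])
print(camera_params("wrist"))
E
```

```text
pics
{'t': 0.0, 'q': array([-1.32839078e+00,  1.31138877e-01,  1.48928093e+00, -4.81172616e-06,
        1.52296720e+00, -8.54189494e-02]), 'dq': array([-0.00237327,  0.00029388,  0.00033222, -0.00022581,  0.00129879,
        0.00127373]), 'joint_torque': array([-2.37042230e-03, -5.59843147e+01, -4.91757631e+01,  7.67932297e-02,
        3.52644303e-02, -9.99337112e-05]), 'tool_pos': array([ 0.19314552, -0.56782348,  0.40369954]), 'orientation': array([-3.09771957e+00, -5.12351270e-01,  2.28407997e-04]), 'force': array([ 0.10981363,  0.28595651, -0.23931658]), 'wrist_torque': array([-0.01057693,  0.00409474,  0.03389809]), 'gripper_force': 0.0, 'opening': 0.0927524684788961}
scene {'fx': 550.4601426817486, 'fy': 550.4601426817486, 'cx': 321.3527875650994, 'cy': 236.9834078955727, 'rvec': array([ 1.64806452,  1.60298041, -0.86335814]), 'tvec': array([ 0.01212829, -0.22195281,  1.75839255])}
[ 1.58549839 -0.04765293  0.79074556]
side {'fx': 469.96385658639394, 'fy': 469.96385658639394, 'cx': 320.0302687212434, 'cy': 234.3157204229494, 'rvec': array([ 0.55160088, -2.49915835,  1.46496135]), 'tvec': array([0.47975131, 0.18330484, 0.78971968])}
[0.20419765 0.74589439 0.53792568]
{'fx': 339.08884365109185, 'fy': 339.08884365109185, 'cx': 316.18356667719274, 'cy': 241.07039426163004, 'rvec': array([-2.38438178,  1.70851951,  0.21400701]), 'tvec': array([-0.599269  , -0.0276145 ,  0.38949034])}
```

View pics/scene0.png

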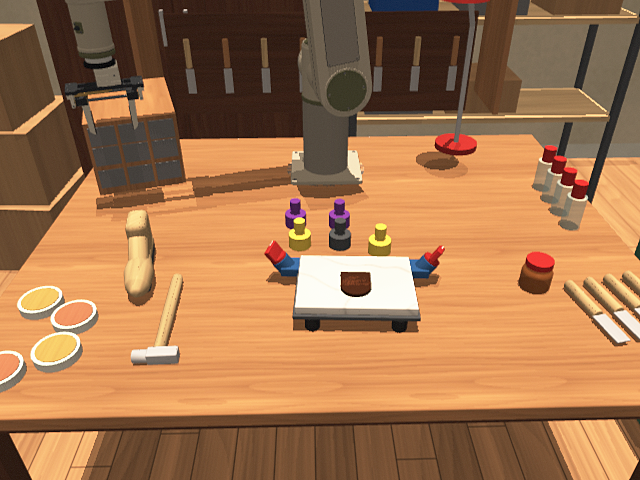

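View pics/side0.png

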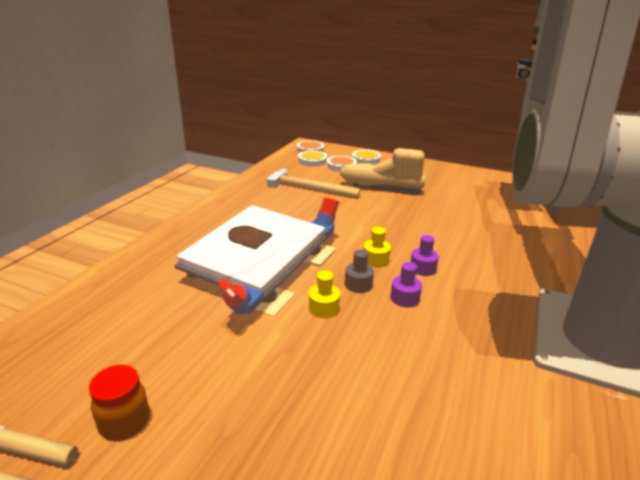

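Scene view: the stand is at about (355,285), the left knob (433,256), the right knob (275,253), the dark weight (340,235) between the yellow look-alikes. The side view shows the same, with the left knob at (235,292), the right at (327,212), the weight at (360,272) and the packing at (278,301) and (322,255).

```bash
cat > h.py <<'E'
from plant import *
import cv2,numpy as np
from scipy.spatial.transform import Rotation as Ro
def params(n):
    p=camera_params(n);R=Ro.from_rotvec(p["rvec"]).as_matrix()
    return p,R,np.array(p["tvec"])
def shot(n,name=None):
    P=params(n);im,d=read_camera(n)
    if name: cv2.imwrite(f"pics/{name}.png",im[:,:,::-1])
    return im,d,P
def world(d,P):
    p,R,t=P;v,u=np.mgrid[:480,:640]
    c=np.dstack([(u-p["cx"])/p["fx"]*d,(v-p["cy"])/p["fy"]*d,d])
    return (c-t)@R
def ray(u,v,P,z):
    p,R,t=P;c=-R.T@t;r=R.T@np.array([(u-p["cx"])/p["fx"],(v-p["cy"])/p["fy"],1])
    return c+r*(z-c[2])/r[2]
def proj(X,P):
    p,R,t=P;c=R@np.asarray(X)+t;return p["cx"]+p["fx"]*c[0]/c[2],p["cy"]+p["fy"]*c[1]/c[2]
def hsv(im): return cv2.cvtColor(im,cv2.COLOR_RGB2HSV)
def biggest(m,k=1):
    n,l,s,c=cv2.connectedComponentsWithStats(m.astype(np.uint8))
    return [(l==i,s[i,4],c[i]) for i in 1+np.argsort(-s[1:,4])[:k]]
def plane(X):
    for _ in range(4):
        c=X.mean(0);n=np.linalg.svd(X-c,full_matrices=False)[2][2];n*=np.sign(n[2]);r=(X-c)@n;X=X[abs(r)<2.5*r.std()+1e-6]
    return n,c,r.std()
def tool():
    s=read_state();return s,np.array(s["tool_pos"]),Ro.from_rotvec(s["orientation"])
def goto(pos,M):
    """numbers for a move to tcp pos, rotation matrix M, from the present pose"""
    s,p,R=tool()
    print("t",s["t"],"slide",np.round(R.inv().apply(pos-p)*1e3,1),"dr",np.round((R.inv()*Ro.from_matrix(M)).as_rotvec(),3),"q6",s["q"][5],"F",s["force"])
E
python3 - <<'E'
from h import *
for n in("scene","side"):
    z=np.load(f"{n}0.npz");im,d=z["im"],z["d"];P=params(n);W=world(d,P);H=hsv(im).astype(int)
    ok=(d>0)
    near=(abs(W[...,0]-.6)<.35)&(abs(W[...,1])<.35)&(W[...,2]<.2)&(W[...,2]>-.02)&ok
    bench=near&(H[...,1]>100)&(W[...,2]<.02)
    print(n,"bench z",np.median(W[bench][:,2]), plane(W[bench][::7])[0])
    m=(H[...,1]<60)&(H[...,2]>150)&near
    b=biggest(m)[0];mm=cv2.erode(b[0].astype(np.uint8),np.ones((7,7)))>0
    nn,c,s=plane(W[mm]);print("slab n",nn,"c",c,"std",s,b[1])
    hull=cv2.convexHull(np.argwhere(b[0])[:,::-1].astype(np.int32))
    ap=cv2.approxPolyDP(hull,12,True)[:,0]
    print("corners px",ap.tolist())
    for u,v in ap:print(ray(u,v,P,.06).round(4),end=' ')
    print()
    for nm,m in(("red",((H[...,0]<5)|(H[...,0]>174))&(H[...,1]>170)&(H[...,2]>90)),("blue",(abs(H[...,0]-108)<12)&(H[...,1]>130)),("dark",(H[...,1]<70)&(H[...,2]<110)&(W[...,2]>.01)),("brown",(H[...,0]<14)&(H[...,2]<110)&(W[...,2]>.045))):
        for b in biggest(m&near,3):
            X=W[b[0]]
            if b[1]>25:print(nm,b[1],b[2].round(1),"med",np.median(X,0).round(4),"min",X.min(0).round(3),"max",X.max(0).round(3))
E
```

```text
scene bench z -0.0004803964705488407 [6.63685310e-04 1.26896578e-03 9.99998975e-01]
slab n [-0.03989169  0.00428768  0.99919481] c [0.65516011 0.04546498 0.05677786] std 0.0012599165224877985 5377
corners px [[418, 309], [295, 307], [300, 258], [408, 257]]
[0.7552 0.1625 0.06  ] [ 0.7416 -0.0833  0.06  ] [ 0.5738 -0.0745  0.06  ] [0.5778 0.1702 0.06  ] 
red 269 [275.1 252.4] med [ 0.5747 -0.1303  0.076 ] min [ 0.549 -0.152  0.055] max [ 0.589 -0.108  0.096]
red 189 [433.7 256. ] med [0.5989 0.2233 0.0735] min [0.57  0.205 0.051] max [0.607 0.247 0.095]
blue 348 [420.7 267.8] med [0.6029 0.1965 0.0449] min [0.567 0.175 0.023] max [0.614 0.229 0.068]
blue 347 [288.1 266.2] med [ 0.5866 -0.1017  0.0454] min [ 0.55  -0.134  0.023] max [ 0.598 -0.079  0.069]
dark 712 [354.2 318.8] med [0.7495 0.0316 0.0351] min [ 0.723 -0.088  0.01 ] max [0.761 0.167 0.044]
dark 372 [339.8 234.3] med [0.4477 0.023  0.036 ] min [ 0.414 -0.004  0.01 ] max [0.466 0.048 0.077]
brown 562 [355.6 283.6] med [0.6823 0.044  0.0653] min [0.631 0.012 0.054] max [0.715 0.075 0.07 ]
side bench z 0.00015025259535827643 [ 4.43928682e-04 -9.95975676e-04  9.99999405e-01]
slab n [-0.03885573  0.00174667  0.9992433 ] c [0.63737162 0.07053842 0.05645664] std 0.0008125572731888559 5896
corners px [[324, 227], [256, 289], [178, 256], [250, 206]]
[ 0.5457 -0.0614  0.06  ] [0.5608 0.1922 0.06  ] [0.7466 0.1659 0.06  ] [ 0.7384 -0.0778  0.06  ] 
red 257 [232.3 288.8] med [0.5811 0.2346 0.0815] min [0.562 0.171 0.036] max [0.652 0.255 0.095]
red 166 [328.5 206.1] med [ 0.5626 -0.1258  0.0769] min [ 0.546 -0.142  0.064] max [ 0.581 -0.107  0.092]
dark 261 [249.2 304.7] med [0.5631 0.2168 0.0366] min [0.556 0.148 0.022] max [0.584 0.235 0.059]
dark 63 [323.7 237.5] med [ 0.545  -0.0732  0.0332] min [ 0.542 -0.103  0.027] max [0.552 0.006 0.042]
brown 137 [359.9 261.8] med [0.4289 0.0355 0.0606] min [0.419 0.027 0.048] max [0.443 0.04  0.074]
```

Run:
```python
from h import *
s,p,R=tool();P,Rc,t=params("wrist");print("cam in tool",R.inv().apply(-Rc.T@t-p),"axis",R.inv().apply(Rc[2]))
for n in("scene","side"):
    z=np.load(f"{n}0.npz");im,d=z["im"],z["d"];P=params(n);H=hsv(im).astype(int);W=world(d,P)
    near=(abs(W[...,0]-.6)<.35)&(abs(W[...,1])<.35)&(W[...,2]<.2)
    b=biggest((H[...,1]<60)&(H[...,2]>150)&near)[0][0]
    nn,c,_=plane(W[cv2.erode(b.astype(np.uint8),np.ones((7,7)))>0])
    hull=cv2.convexHull(np.argwhere(b)[:,::-1].astype(np.int32))
    C=[]
    for u,v in cv2.approxPolyDP(hull,12,True)[:,0]:
        a=ray(u,v,P,0);o=-P[1].T@P[2];r=a-o;C.append(o+r*((c-o)@nn)/(r@nn))
    print(n,np.round(C,4),np.mean(C,0))
# look pose: tool down, x tool along world -y etc. keep x axis choice from q1
for yaw in(0,np.pi/2,-np.pi/2):
    M=np.array([[np.cos(yaw),np.sin(yaw),0],[np.sin(yaw),-np.cos(yaw),0],[0,0,-1]])
    print(yaw);goto(np.array([.56,.04,.48]),M)
print(R.as_matrix().round(2))
```

```text
cam in tool [ 6.83124479e-02 -1.53411484e-05  2.00961747e-02] axis [-2.45266907e-01  3.97192918e-04  9.69455510e-01]
scene [[ 0.7555  0.1624  0.0603]
 [ 0.7425 -0.0833  0.0608]
 [ 0.5651 -0.0748  0.0537]
 [ 0.5678  0.1723  0.0527]] [0.65772124 0.04416852 0.05688567]
side [[ 0.5505 -0.0727  0.0533]
 [ 0.5656  0.1847  0.0535]
 [ 0.746   0.1666  0.0605]
 [ 0.7377 -0.0767  0.0606]] [0.64995712 0.05044476 0.05698115]
0
t 0.1 slide [ 543.  -457.5  -75.4] dr [-0.002  0.     0.328] q6 -0.08541241892773932 F [ 0.42375747 -0.38281693  0.45163112]
1.5707963267948966
t 0.1 slide [ 543.  -457.5  -75.4] dr [-1.000e-03 -1.000e-03 -1.243e+00] q6 -0.08541241892773932 F [ 0.42375747 -0.38281693  0.45163112]
-1.5707963267948966
t 0.1 slide [ 543.  -457.5  -75.4] dr [-1.000e-03  2.000e-03  1.899e+00] q6 -0.08541241892773932 F [ 0.42375747 -0.38281693  0.45163112]
[[ 0.95  0.32 -0.  ]
 [ 0.32 -0.95  0.  ]
 [ 0.   -0.   -1.  ]]
```

Request:
servo_tool:
  increments:
    - {"slide": [584,-454,0],"dr": [0,0,0.328],"jaw": 0.0}
    - {"slide": [584,-454,0],"dr": [0,0,0.328],"jaw": 0.0}
    - {"slide": [584,-454,0],"dr": [0,0,0.328],"jaw": 0.0}
    - {"slide": [584,-454,0],"dr": [0,0,0.328],"jaw": 0.0}
    - {"slide": [584,-454,0],"dr": [0,0,0.328],"jaw": 0.0}
    - {"slide": [584,-454,0],"dr": [0,0,0.328],"jaw": 0.0}
    - {"slide": [584,-454,0],"dr": [0,0,0.328],"jaw": 0.0}
    - {"slide": [584,-454,0],"dr": [0,0,0.328],"jaw": 0.0}
    - {"slide": [584,-454,0],"dr": [0,0,0.328],"jaw": 0.0}
    - {"slide": [584,-454,0],"dr": [0,0,0.328],"jaw": 0.0}
    - {"slide": [584,-454,0],"dr": [0,0,0.328],"jaw": 0.0}
    - {"slide": [584,-454,0],"dr": [0,0,0.328],"jaw": 0.0}
    - {"slide": [584,-454,0],"dr": [0,0,0.328],"jaw": 0.0}
    - {"slide": [584,-454,0],"dr": [0,0,0.328],"jaw": 0.0}
    - {"slide": [584,-454,0],"dr": [0,0,0.328],"jaw": 0.0}
    - {"slide": [584,-454,0],"dr": [0,0,0.328],"jaw": 0.0}
    - {"slide": [584,-454,0],"dr": [0,0,0.328],"jaw": 0.0}
    - {"slide": [584,-454,0],"dr": [0,0,0.328],"jaw": 0.0}

```text
t: 1.9
tool_pos: [0.5996, 0.0492, 0.4043]
orientation: [3.141, -0.001, -0.001]
force: [-0.7, -0.8, 0.2]
opening: 0.0931
gripper_force: 0.0
```

Run:
```python
from h import *
s,p,R=tool();print(s["t"],p,s["q"],abs(s["dq"]).max(),s["force"])
im,d,P=shot("wrist","w1");np.savez("w1.npz",im=im,d=d,rv=P[0]["rvec"],tv=P[0]["tvec"])
W=world(d,P);H=hsv(im).astype(int);ok=d>0;near=ok&(W[...,2]<.2)
bench=near&(H[...,1]>100)&(abs(W[...,2])<.01);print("bench",plane(W[bench][::9]))
b=biggest((H[...,1]<60)&(H[...,2]>150)&near)[0][0]
nn,c,sd=plane(W[cv2.erode(b.astype(np.uint8),np.ones((9,9)))>0]);print("slab",nn,c,sd)
hull=cv2.convexHull(np.argwhere(b)[:,::-1].astype(np.int32));C=[]
for u,v in cv2.approxPolyDP(hull,12,True)[:,0]:
    a=ray(u,v,P,0);o=-P[1].T@P[2];r=a-o;C.append(o+r*((c-o)@nn)/(r@nn));print(u,v,C[-1].round(4))
print(np.mean(C,0))
for b in biggest((((H[...,0]<5)|(H[...,0]>174))&(H[...,1]>170)&(H[...,2]>70))&near,4):
    X=W[b[0]];print("red",b[1],b[2].round(1),np.median(X,0).round(4),X.min(0).round(3),X.max(0).round(3))
```

```text
1.9 [0.599589   0.04915281 0.40431976] [-3.28585903e-03  1.35354437e-01  1.48356073e+00 -4.04391803e-04
  1.52361360e+00  1.56818930e+00] 0.016828278022096587 [-0.70265667 -0.84708002  0.18466486]
bench (array([3.92624572e-04, 6.63903570e-04, 9.99999703e-01]), array([6.54470393e-01, 4.95914810e-02, 6.45139986e-05]), np.float64(0.0007437063802028821))
slab [-0.03907402  0.00374484  0.9992293 ] [0.6802927  0.04682435 0.05828601] 0.0007091318920669951
466 73 [ 0.7371 -0.0819  0.061 ]
434 272 [ 0.5509 -0.0721  0.0537]
194 259 [0.5652 0.1738 0.0533]
186 56 [0.7509 0.1615 0.0606]
[0.6510109  0.04530316 0.05714667]
red 1933 [503.9 263. ] [ 0.5691 -0.1288  0.078 ] [ 0.547 -0.151  0.062] [ 0.586 -0.107  0.096]
red 1821 [127.  245.2] [0.587  0.2254 0.0789] [0.566 0.205 0.061] [0.605 0.246 0.096]
```

View pics/w1.png

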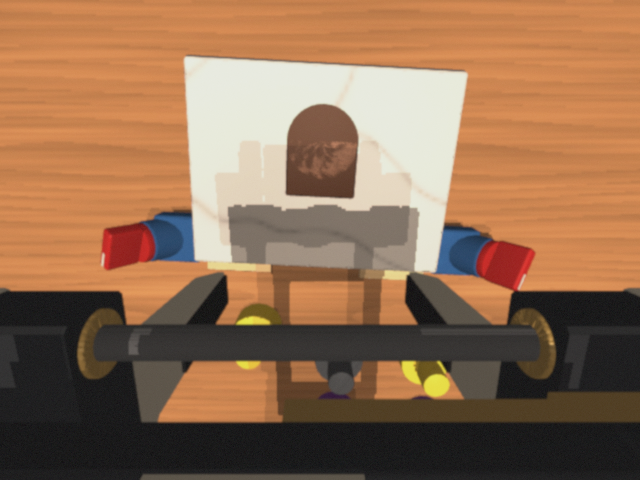

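Wrist view: slab corners (186,56), (466,73), (434,272), (194,259). The left knob is at (127,245), the right one at (504,263), the heel blank at (322,152) and the weight behind the jaws at (341,370). Next I find the knob ends in the depth data.

```bash
cat >> h.py <<'E'
def standR(n,yaw):
    z=n/np.linalg.norm(n);x=np.array([np.cos(yaw),np.sin(yaw),0]);x-=z*(x@z);x/=np.linalg.norm(x)
    return np.c_[x,np.cross(z,x),z]
def knob(W,m,S,side,verbose=1):
    """side +1 left -1 right: frame of grip from red points"""
    ax=S@np.array([0,side*np.sin(.611),np.cos(.611)]);e1=S[:,0];e2=np.cross(ax,e1)
    X=W[m];h=X@ax;top=np.percentile(h,98)
    f=h>top-4e-3;U=np.c_[X[f]@e1,X[f]@e2].astype(np.float32)
    (c,sz,_)=r=cv2.minAreaRect((U*1e3))
    bx=cv2.boxPoints(r);i=np.argmax(np.linalg.norm(bx-np.roll(bx,-1,0),axis=1));dv=(np.roll(bx,-1,0)-bx)[i]
    a=np.arctan2(dv[1],dv[0]);a=(a+np.pi/2)%np.pi-np.pi/2
    pt=e1*c[0]/1e3+e2*c[1]/1e3+ax*top
    if verbose:print("side",side,"n",f.sum(),"rect",np.round(sz,1),"bar angle from stand x about axis",round(a,3),"end centre",pt.round(4),"hspan",h.min()-top)
    return pt,ax,e1,e2,a
E
python3 - <<'E'
from h import *
z=np.load("w1.npz");P=({**camera_params("wrist")},Ro.from_rotvec(z["rv"]).as_matrix(),z["tv"])
im,d=z["im"],z["d"];W=world(d,P);H=hsv(im).astype(int);near=(d>0)&(W[...,2]<.2)
S=standR(np.array([-.039,.0037,.9992]),-.0585)
for b in biggest((((H[...,0]<5)|(H[...,0]>174))&(H[...,1]>170)&(H[...,2]>70))&near,2):
    side=1 if b[2][0]<300 else -1
    pt,ax,e1,e2,a=knob(W,b[0],S,side)
    o=S.T@(pt-np.array([.651,.0453,.0571]));print("end in slab frame mm",(o*1e3).round(1))
    X=W[b[0]];h=X@ax
    for lo in(-4,-8,-12,-16,-20,-26):
        f=(h-pt@ax)*1e3;f=(f>lo)&(f<lo+4);U=np.c_[(X[f]-pt)@e1,(X[f]-pt)@e2]*1e3
        if f.sum()>8:print(lo,f.sum(),U.min(0).round(1),U.max(0).round(1),U.mean(0).round(1))
E
```

```text
side -1 n 308 rect [11.2 39.7] bar angle from stand x about axis -0.441 end centre [ 0.5653 -0.1409  0.0907] hspan -0.03712358239415982
end in slab frame mm [ -73.3 -191.    36.2]
-4 269 [-18.7 -11.4] [19.4 11.5] [1.4 1.2]
-8 207 [-17.2  -7.4] [19.6 11.3] [1.7 2.5]
-12 193 [-16.9  -6.6] [19.  11.5] [1.  2.7]
-16 187 [-16.9  -6.7] [19.4 11.4] [2.1 2.3]
-20 184 [-17.1  -7.9] [19.5 11.1] [0.9 2.7]
-26 185 [-16.9  -6.6] [19.2 11.5] [1.5 2.4]
side 1 n 347 rect [12.7 39.5] bar angle from stand x about axis -0.4 end centre [0.5849 0.2397 0.0895] hspan -0.03617118125275476
end in slab frame mm [-76.  190.1  35.6]
-4 310 [-19.2 -12.4] [19.7  6.6] [ 2.8 -3.4]
-8 182 [-19.5 -12.7] [19.8  3.8] [ 2.2 -5.2]
-12 176 [-19.1 -12.4] [19.8  3.7] [ 2.3 -5.2]
-16 173 [-18.9 -12.7] [19.9  3.3] [ 2.2 -5.3]
-20 167 [-18.8 -11.4] [20.   2.9] [ 3.2 -5.3]
-26 161 [-18.8 -11.9] [19.9  3.4] [ 3.3 -5.4]
```

```bash
cat >> h.py <<'E'
def gripM(ax,e1,e2,a,flip=-1):
    b=flip*(np.cos(a)*e1+np.sin(a)*e2);z=-ax;return np.c_[b,np.cross(z,b),z]
E
python3 - <<'E'
from h import *
z=np.load("w1.npz");P=({**camera_params("wrist")},Ro.from_rotvec(z["rv"]).as_matrix(),z["tv"])
im,d=z["im"],z["d"];W=world(d,P);H=hsv(im).astype(int)
for nm,(u0,u1,v0,v1) in dict(L=(210,270,262,269),R=(365,408,272,277)).items():
    for v in range(v0,v1):
        X=W[v,u0:u1,2];print(nm,v,H[v,(u0+u1)//2],(np.median(X)*1e3).round(2),(X.std()*1e3).round(2))
for nm in("side","scene"):
    zz=np.load(nm+"0.npz");Ws=world(zz["d"],params(nm))
    if nm=="side":
        for u,v in((278,301),(275,303),(282,299),(322,255),(320,257),(326,253)):print(nm,u,v,Ws[v-1:v+2,u-1:u+2].reshape(-1,3).mean(0).round(4),hsv(zz["im"])[v,u])
S=standR(np.array([-.039,.0037,.9992]),-.0585)
for side,pt,a in((1,[.5849,.2397,.0895],-.4),(-1,[.5653,-.1409,.0907],-.441)):
    ax=S@np.array([0,side*np.sin(.611),np.cos(.611)]);e1=S[:,0];e2=np.cross(ax,e1)
    M=gripM(ax,e1,e2,a);g=np.array(pt)-.007*ax
    goto(g+(.167+.08)*ax,M);print(Ro.from_matrix(M).as_rotvec().round(3),(g+.167*ax).round(4))
E
```

```text
L 262 [ 19  71 161] 52.66 45.7
L 263 [ 20  90 205] 51.76 25.2
L 264 [ 23  94 227] 2.5 20.03
L 265 [ 23  96 231] 2.35 0.74
L 266 [ 23  97 231] 2.35 0.73
L 267 [ 23  97 231] 2.14 0.8
L 268 [ 23  98 231] 2.46 48.88
R 272 [ 25  94 231] 7.83 56.71
R 273 [ 24  94 231] 7.8 0.78
R 274 [ 23  97 231] 8.07 0.61
R 275 [ 23  97 231] 7.76 31.86
R 276 [ 24  97 232] 7.67 32.07
side 278 301 [0.5484 0.1396 0.0021] [ 26  95 254]
side 275 303 [0.5499 0.1482 0.003 ] [ 26  97 254]
side 282 299 [0.5445 0.1314 0.0023] [ 27  91 254]
side 322 255 [ 0.537  -0.0344  0.0075] [ 27  92 254]
side 320 257 [ 0.5379 -0.0262  0.0069] [ 27  92 254]
side 326 253 [ 0.5327 -0.046   0.0072] [ 27  94 254]
t 1.95 slide [ -14.6 -329.1  118.8] dr [-0.193 -0.811 -2.562] q6 1.5682291948917282 F [ 0.05983621 -1.81173749 -1.26064944]
[ 0.669  2.79  -0.884] [0.5852 0.3318 0.2203]
t 1.95 slide [-49.5 326.5 117.4] dr [ 0.107  0.821 -2.548] q6 1.5682291948917282 F [ 0.05983621 -1.81173749 -1.26064944]
[-0.705 -2.838 -0.914] [ 0.5548 -0.232   0.2218]
```

Request:
servo_tool:
  increments:
    - {"slide": [-15,-329,20],"dr": [-0.193,-0.811,-2.562],"jaw": 0.4}
    - {"slide": [-15,-329,20],"dr": [-0.193,-0.811,-2.562],"jaw": 0.4}
    - {"slide": [-15,-329,20],"dr": [-0.193,-0.811,-2.562],"jaw": 0.4}
    - {"slide": [-15,-329,20],"dr": [-0.193,-0.811,-2.562],"jaw": 0.4}
    - {"slide": [-15,-329,20],"dr": [-0.193,-0.811,-2.562],"jaw": 0.4}
    - {"slide": [-15,-329,20],"dr": [-0.193,-0.811,-2.562],"jaw": 0.4}
    - {"slide": [-15,-329,20],"dr": [-0.193,-0.811,-2.562],"jaw": 0.4}
    - {"slide": [-15,-329,20],"dr": [-0.193,-0.811,-2.562],"jaw": 0.4}
    - {"slide": [-15,-329,20],"dr": [-0.193,-0.811,-2.562],"jaw": 0.4}
    - {"slide": [-15,-329,20],"dr": [-0.193,-0.811,-2.562],"jaw": 0.4}
    - {"slide": [-15,-329,20],"dr": [-0.193,-0.811,-2.562],"jaw": 0.4}
    - {"slide": [-15,-329,20],"dr": [-0.193,-0.811,-2.562],"jaw": 0.4}
    - {"slide": [-15,-329,20],"dr": [-0.193,-0.811,-2.562],"jaw": 0.4}
    - {"slide": [-15,-329,119],"dr": [-0.193,-0.811,-2.562],"jaw": 0.4}
    - {"slide": [-15,-329,119],"dr": [-0.193,-0.811,-2.562],"jaw": 0.4}
    - {"slide": [-15,-329,119],"dr": [-0.193,-0.811,-2.562],"jaw": 0.4}
    - {"slide": [-15,-329,119],"dr": [-0.193,-0.811,-2.562],"jaw": 0.4}
    - {"slide": [-15,-329,119],"dr": [-0.193,-0.811,-2.562],"jaw": 0.4}
    - {"slide": [-15,-329,119],"dr": [-0.193,-0.811,-2.562],"jaw": 0.4}
    - {"slide": [-15,-329,119],"dr": [-0.193,-0.811,-2.562],"jaw": 0.4}

```text
t: 3.95
tool_pos: [0.5852, 0.3779, 0.2862]
orientation: [0.676, 2.789, -0.882]
force: [-0.2, -0.2, -1.2]
opening: 0.0556
gripper_force: 0.0
```

Run:
```python
from h import *
s,p,R=tool();print(s["t"],s["q"].round(3),s["force"],s["opening"])
goto(np.array([0.5852,0.3318,0.2203]),Ro.from_rotvec([.669,2.79,-.884]).as_matrix())
im,d,P=shot("wrist","w2");W=world(d,P);H=hsv(im).astype(int)
S=standR(np.array([-.039,.0037,.9992]),-.0585)
b=biggest((((H[...,0]<5)|(H[...,0]>174))&(H[...,1]>170)&(H[...,2]>70))&(d>0)&(W[...,1]>.1),1)[0];print(b[1:])
knob(W,b[0],S,1)
```

```text
3.95 [ 0.627  0.668  1.092 -0.491  1.751 -0.465] [-0.21882208 -0.15391454 -1.19977158] 0.05563308824931664
t 3.95 slide [-0.1  0.2 80.5] dr [ 0.    -0.001 -0.005] q6 -0.4653417506460155 F [-0.21882208 -0.15391454 -1.19977158]
(np.int32(2003), array([318.77433849, 247.59610584]))
side 1 n 949 rect [13.5 41. ] bar angle from stand x about axis -0.409 end centre [0.5842 0.2432 0.0884] hspan -0.03532575867174784
```

Request:
servo_tool:
  increments:
    - {"slide": [0,1.7,40],"dr": [0,0,0],"jaw": 0.4}
    - {"slide": [0,1.7,65],"dr": [0,0,0],"jaw": 0.4}
    - {"slide": [0,1.7,80],"dr": [0,0,0],"jaw": 0.4}
    - {"slide": [0,1.7,80],"dr": [0,0,0],"jaw": 0.6}
    - {"slide": [0,1.7,80],"dr": [0,0,0],"jaw": 0.75}
    - {"slide": [0,1.7,80],"dr": [0,0,0],"jaw": 0.8}
    - {"slide": [0,1.7,80],"dr": [0,0,0],"jaw": 1.0}
    - {"slide": [0,1.7,80],"dr": [0,0,0],"jaw": 1.0}
    - {"slide": [0,1.7,80],"dr": [0,0,0],"jaw": 1.0}
  force: 4

```text
t: 4.9
tool_pos: [0.5856, 0.3343, 0.2199]
orientation: [0.668, 2.79, -0.883]
force: [-2.1, 1.9, 1.8]
opening: 0.0143
gripper_force: 4.0
```

Run:
```python
from h import *
s,p,R=tool();print(s["t"],s["opening"],s["gripper_force"],"F tool",R.inv().apply(s["force"]).round(2),"T",R.inv().apply(s["wrist_torque"]).round(3))
```

```text
4.9 0.014284695875318013 4.010180085897446 F tool [ 2.06 -0.5  -2.56] T [-0.332  0.262  0.153]
```

```bash
cat >> h.py <<'E'
def turn(dth,disp,pitch,n):
    s,p,R=tool()
    for k in range(1,n+1):
        f=k/n;dr=(R.inv()*Ro.from_rotvec([0,pitch*f,0])*R*Ro.from_rotvec([0,0,dth*f])).as_rotvec()
        print(np.round(R.inv().apply(np.array(disp)*f),1).tolist(),np.round(dr,3).tolist())
E
python3 -c "
from h import *
turn(.75,[.9,0,1.8],.012,6)"
```

```text
[-0.2, -0.1, -0.2] [0.001, 0.001, 0.124]
[-0.4, -0.2, -0.5] [0.002, 0.003, 0.248]
[-0.6, -0.3, -0.7] [0.003, 0.004, 0.372]
[-0.8, -0.3, -1.0] [0.004, 0.005, 0.495]
[-1.1, -0.4, -1.2] [0.006, 0.006, 0.619]
[-1.3, -0.5, -1.5] [0.008, 0.007, 0.743]
```

Request:
servo_tool:
  increments:
    - {"slide": [0,0,0],"dr": [0,0,0],"jaw": 1.0}
    - {"slide": [0,0,0],"dr": [0,0,0],"jaw": 1.0}
    - {"slide": [-0.2,-0.1,-0.2],"dr": [0.001,0.001,0.125],"jaw": 1.0}
    - {"slide": [-0.4,-0.2,-0.5],"dr": [0.002,0.003,0.25],"jaw": 1.0}
    - {"slide": [-0.6,-0.3,-0.7],"dr": [0.003,0.004,0.375],"jaw": 1.0}
    - {"slide": [-0.8,-0.3,-1.0],"dr": [0.004,0.005,0.5],"jaw": 1.0}
    - {"slide": [-1.1,-0.4,-1.2],"dr": [0.006,0.006,0.625],"jaw": 1.0}
    - {"slide": [-1.3,-0.5,-1.5],"dr": [0.008,0.007,0.75],"jaw": 1.0}
    - {"slide": [-1.3,-0.5,-1.5],"dr": [0.008,0.007,0.75],"jaw": 1.0}
    - {"slide": [-1.3,-0.5,-1.5],"dr": [0.008,0.007,0.75],"jaw": 1.0}
  force: 50

```text
t: 5.9
tool_pos: [0.5872, 0.3336, 0.2224]
orientation: [1.557, 2.217, -0.712]
force: [-0.9, -3.1, 6.8]
opening: 0.0138
gripper_force: 50.0
```

```bash
cat >> h.py <<'E'
def stat():
    s,p,R=tool();print("t",s["t"],"op",s["opening"],s["gripper_force"],"F tool",R.inv().apply(s["force"]).round(2),"Fw",s["force"].round(2),"T",R.inv().apply(s["wrist_torque"]).round(3),"q",s["q"].round(3),"p",p.round(4))
def slab(n="scene"):
    im,d,P=shot(n);W=world(d,P);H=hsv(im).astype(int)
    near=(d>0)&(abs(W[...,0]-.6)<.35)&(abs(W[...,1])<.4)&(W[...,2]<.2)
    bn=plane(W[near&(H[...,1]>100)&(abs(W[...,2])<.006)][::5])
    b=biggest((H[...,1]<60)&(H[...,2]>150)&near&(abs(W[...,2]-.057)<.02))[0][0]
    nn,c,sd=plane(W[cv2.erode(b.astype(np.uint8),np.ones((7,7)))>0])
    r=nn-bn[0];f=lambda x,y:(c[2]-(nn[0]*(x-c[0])+nn[1]*(y-c[1]))/nn[2]-(bn[1][2]-(bn[0][0]*(x-bn[1][0])+bn[0][1]*(y-bn[1][1]))))*1e3
    print(n,"tilt rel bench",r[:2].round(4),"FL,FR,RL,RR,mid mm",[round(f(*q),2) for q in((.5714,.1402),(.5609,-.0396),(.741,.130),(.7306,-.0498),(.651,.045))],b.sum())
    return im,d,P,W,H,nn
E
python3 - <<'E'
from h import *
stat();slab("scene");slab("side")
E
```

```text
t 5.9 op 0.013840806473374715 49.967774748802185 F tool [-5.68 -3.12 -3.75] Fw [-0.94 -3.07  6.76] T [ 0.162 -0.575  0.142] q [ 0.576  0.667  1.217 -0.499  1.626  0.297] p [0.5872 0.3336 0.2224]
scene tilt rel bench [-0.0312  0.0022] FL,FR,RL,RR,mid mm [np.float64(55.05), np.float64(55.11), np.float64(60.36), np.float64(60.43), np.float64(57.74)] 5564
side tilt rel bench [-0.0297  0.002 ] FL,FR,RL,RR,mid mm [np.float64(55.28), np.float64(55.32), np.float64(60.33), np.float64(60.38), np.float64(57.83)] 3032
```

```bash
python3 -c "
from h import *
turn(.71,[1.5,0,3.5],.019,6)"
```

```text
[-0.4, 0.1, -0.5] [0.002, 0.001, 0.117]
[-0.8, 0.2, -1.0] [0.005, 0.001, 0.233]
[-1.2, 0.3, -1.4] [0.008, 0.001, 0.35]
[-1.6, 0.5, -1.9] [0.01, 0.001, 0.466]
[-2.0, 0.6, -2.4] [0.013, 0.001, 0.583]
[-2.4, 0.7, -2.9] [0.016, -0.0, 0.699]
```

Request:
servo_tool:
  increments:
    - {"slide": [-0.4,0.1,-0.5],"dr": [0.002,0.001,0.118],"jaw": 1.0}
    - {"slide": [-0.8,0.2,-1.0],"dr": [0.005,0.001,0.236],"jaw": 1.0}
    - {"slide": [-1.2,0.3,-1.4],"dr": [0.008,0.001,0.355],"jaw": 1.0}
    - {"slide": [-1.6,0.5,-1.9],"dr": [0.01,0.001,0.473],"jaw": 1.0}
    - {"slide": [-2.0,0.6,-2.4],"dr": [0.013,0.001,0.592],"jaw": 1.0}
    - {"slide": [-2.4,0.7,-2.9],"dr": [0.016,0.0,0.71],"jaw": 1.0}
    - {"slide": [-2.4,0.7,-2.9],"dr": [0.016,0.0,0.71],"jaw": 1.0}
    - {"slide": [-2.4,0.7,-2.9],"dr": [0.016,0.0,0.71],"jaw": 1.0}

```text
t: 6.8
tool_pos: [0.5893, 0.3333, 0.2252]
orientation: [2.149, 1.474, -0.496]
force: [5.1, -3.3, 0.1]
opening: 0.0135
gripper_force: 50.0
```

Run:
```python
from h import *
stat();slab("scene")
```

```text
t 6.8 op 0.013484838498184224 49.969117641448975 F tool [-0.79  5.82  1.72] Fw [ 5.12 -3.35  0.1 ] T [-1.179  0.247  0.122] q [ 0.572  0.673  1.203 -0.491  1.642  1.   ] p [0.5893 0.3333 0.2252]
scene tilt rel bench [-0.0142  0.0007] FL,FR,RL,RR,mid mm [np.float64(57.82), np.float64(57.79), np.float64(60.24), np.float64(60.21), np.float64(59.01)] 5602
```

Request:
servo_tool:
  increments:
    - {"slide": [0,0,0],"dr": [0,0,0],"jaw": 0.6}
    - {"slide": [0,0,0],"dr": [0,0,0],"jaw": 0.5}
    - {"slide": [0,0,0],"dr": [0,0,0],"jaw": 0.5}
    - {"slide": [0,0,-30],"dr": [0,0,0],"jaw": 0.5}
    - {"slide": [0,0,-75],"dr": [0,0,0],"jaw": 0.5}
    - {"slide": [0,0,-100],"dr": [0,0,0],"jaw": 0.5}
    - {"slide": [0,0,-100],"dr": [0,0,0],"jaw": 0.5}

```text
t: 7.55
tool_pos: [0.5912, 0.3941, 0.3113]
orientation: [2.151, 1.478, -0.488]
force: [1.3, 0.2, 0.8]
opening: 0.0463
gripper_force: 0.0
```

Run:
```python
from h import *
stat()
im,d,P,W,H,nn=slab("scene");slab("side")
im,d,P=shot("wrist");W=world(d,P);H=hsv(im).astype(int)
S=standR(np.array([-.0142,.001,1]),-.0585)
b=biggest((((H[...,0]<5)|(H[...,0]>174))&(H[...,1]>170)&(H[...,2]>70))&(d>0)&(W[...,1]>.1),1)[0];print(b[1:])
knob(W,b[0],S,1)
# right grip via
im,d,P=shot("scene")
S=standR(np.array([-.0142,.001,1]),-.0585)
S0=standR(np.array([-.039,.0037,.9992]),-.0585)
r0=np.array([.735,.04,0]);pt=r0+S@S0.T@(np.array([.5653,-.1409,.0907])-r0);print("R end pred",pt)
ax=S@np.array([0,-np.sin(.611),np.cos(.611)]);e1=S[:,0];e2=np.cross(ax,e1)
M=gripM(ax,e1,e2,-.441);g=pt-.007*ax
goto(g+(.247)*ax,M);goto(np.array([.54,.05,.42]),M)
s,p,R=tool();Rw=Ro.from_matrix(M)*R.inv();print(Rw.as_rotvec())
```

```text
t 7.55 op 0.046348644203073865 0.0 F tool [ 0.14  1.27 -0.78] Fw [1.26 0.17 0.8 ] T [0.029 0.239 0.056] q [ 0.636  0.697  1.003 -0.48   1.82   0.974] p [0.5912 0.3941 0.3113]
scene tilt rel bench [-0.0135  0.0003] FL,FR,RL,RR,mid mm [np.float64(57.96), np.float64(57.87), np.float64(60.25), np.float64(60.16), np.float64(59.06)] 5613
side tilt rel bench [-0.0112  0.0002] FL,FR,RL,RR,mid mm [np.float64(58.21), np.float64(58.12), np.float64(60.11), np.float64(60.04), np.float64(59.12)] 4350
(np.int32(1600), array([318.208125, 240.29125 ]))
side 1 n 727 rect [39.5 13.5] bar angle from stand x about axis 1.274 end centre [0.5872 0.2434 0.0927] hspan -0.03520543848019497
R end pred [ 0.56759283 -0.14114673  0.09439328]
t 7.75 slide [-512.6  167.9  397.7] dr [-0.539  1.211 -1.24 ] q6 0.9739573181629403 F [ 0.24685922 -0.41819968 -0.46257704]
t 7.75 slide [-339.9   76.3  103.5] dr [-0.539  1.211 -1.24 ] q6 0.9739573181629403 F [ 0.24685922 -0.41819968 -0.46257704]
[ 0.9810273  -0.06013661  1.52539877]
```

Request:
servo_tool:
  increments:
    - {"slide": [-340,76,103],"dr": [-0.539,1.211,-1.24],"jaw": 0.4}
    - {"slide": [-340,76,103],"dr": [-0.539,1.211,-1.24],"jaw": 0.4}
    - {"slide": [-340,76,103],"dr": [-0.539,1.211,-1.24],"jaw": 0.4}
    - {"slide": [-340,76,103],"dr": [-0.539,1.211,-1.24],"jaw": 0.4}
    - {"slide": [-340,76,103],"dr": [-0.539,1.211,-1.24],"jaw": 0.4}
    - {"slide": [-340,76,103],"dr": [-0.539,1.211,-1.24],"jaw": 0.4}
    - {"slide": [-340,76,103],"dr": [-0.539,1.211,-1.24],"jaw": 0.4}
    - {"slide": [-340,76,103],"dr": [-0.539,1.211,-1.24],"jaw": 0.4}
    - {"slide": [-340,76,103],"dr": [-0.539,1.211,-1.24],"jaw": 0.4}
    - {"slide": [-513,168,398],"dr": [-0.539,1.211,-1.24],"jaw": 0.4}
    - {"slide": [-513,168,398],"dr": [-0.539,1.211,-1.24],"jaw": 0.4}
    - {"slide": [-513,168,398],"dr": [-0.539,1.211,-1.24],"jaw": 0.4}
    - {"slide": [-513,168,398],"dr": [-0.539,1.211,-1.24],"jaw": 0.4}
    - {"slide": [-513,168,398],"dr": [-0.539,1.211,-1.24],"jaw": 0.4}
    - {"slide": [-513,168,398],"dr": [-0.539,1.211,-1.24],"jaw": 0.4}
    - {"slide": [-513,168,398],"dr": [-0.539,1.211,-1.24],"jaw": 0.4}
    - {"slide": [-513,168,398],"dr": [-0.539,1.211,-1.24],"jaw": 0.4}
    - {"slide": [-513,168,398],"dr": [-0.539,1.211,-1.24],"jaw": 0.4}
    - {"slide": [-513,168,398],"dr": [-0.539,1.211,-1.24],"jaw": 0.4}
    - {"slide": [-513,168,398],"dr": [-0.539,1.211,-1.24],"jaw": 0.4}

```text
t: 9.75
tool_pos: [0.5572, -0.277, 0.292]
orientation: [-0.708, -2.815, -0.907]
force: [0.4, 0.2, 0.6]
opening: 0.0556
gripper_force: 0.0
```

Run:
```python
from h import *
stat()
S=standR(np.array([-.0125,.0005,1]),-.0585)
pt=np.array([.5676,-.1411,.0944]);ax=S@np.array([0,-np.sin(.611),np.cos(.611)]);e1=S[:,0];e2=np.cross(ax,e1)
M=gripM(ax,e1,e2,-.441)
im,d,P=shot("wrist");W=world(d,P);H=hsv(im).astype(int)
b=biggest((((H[...,0]<5)|(H[...,0]>174))&(H[...,1]>170)&(H[...,2]>70))&(d>0)&(W[...,1]<0),1)[0];print(b[1:])
pm,_,_,_,a=knob(W,b[0],S,-1)
for q in(pt,pm):goto(q+.16*ax,gripM(ax,e1,e2,a))
```

```text
t 9.75 op 0.05558870862916951 0.0 F tool [-0.16  0.6  -0.38] Fw [0.4  0.15 0.59] T [ 0.156 -0.229 -0.078] q [-0.691  0.424  1.415  0.494  1.673 -1.811] p [ 0.5572 -0.277   0.292 ]
(np.int32(1992), array([307.91817269, 250.86194779]))
side -1 n 924 rect [13.7 39.9] bar angle from stand x about axis -0.438 end centre [ 0.5661 -0.1441  0.0931] hspan -0.03500007401899646
t 9.8 slide [-0.6 -2.3 80.3] dr [0.002 0.001 0.001] q6 -1.8112125773170085 F [0.25571985 0.25124144 0.48167513]
t 9.8 slide [-0.8 -5.8 79.5] dr [0.002 0.001 0.001] q6 -1.8112125773170085 F [0.25571985 0.25124144 0.48167513]
```

Request:
servo_tool:
  increments:
    - {"slide": [-0.7,-4,40],"dr": [0.002,0.001,0],"jaw": 0.4}
    - {"slide": [-0.7,-4,65],"dr": [0.002,0.001,0],"jaw": 0.4}
    - {"slide": [-0.7,-4,80],"dr": [0.002,0.001,0],"jaw": 0.4}
    - {"slide": [-0.7,-4,80],"dr": [0.002,0.001,0],"jaw": 0.6}
    - {"slide": [-0.7,-4,80],"dr": [0.002,0.001,0],"jaw": 0.75}
    - {"slide": [-0.7,-4,80],"dr": [0.002,0.001,0],"jaw": 0.8}
    - {"slide": [-0.7,-4,80],"dr": [0.002,0.001,0],"jaw": 1.0}
    - {"slide": [-0.7,-4,80],"dr": [0.002,0.001,0],"jaw": 1.0}
    - {"slide": [-0.7,-4,80],"dr": [0.002,0.001,0],"jaw": 1.0}
  force: 4

```text
t: 10.7
tool_pos: [0.5598, -0.2363, 0.2247]
orientation: [-0.709, -2.817, -0.901]
force: [-4.2, -8.0, 1.2]
opening: 0.014
gripper_force: 4.1
```

Run:
```python
from h import *
stat();slab("scene");turn(.66,[.8,0,1.7],.011,6)
```

```text
t 10.7 op 0.01400517102656904 4.097364898771048 F tool [ 0.74 -7.05 -5.75] Fw [-4.16 -8.04  1.19] T [ 1.187 -0.175 -0.132] q [-0.639  0.451  1.513  0.507  1.538 -1.828] p [ 0.5598 -0.2363  0.2247]
scene tilt rel bench [-0.0111 -0.    ] FL,FR,RL,RR,mid mm [np.float64(58.29), np.float64(58.17), np.float64(60.17), np.float64(60.06), np.float64(59.17)] 5620
[-0.1, 0.2, -0.2] [0.001, 0.001, 0.111]
[-0.1, 0.4, -0.5] [0.002, 0.002, 0.222]
[-0.2, 0.6, -0.7] [0.003, 0.004, 0.333]
[-0.2, 0.8, -0.9] [0.004, 0.005, 0.444]
[-0.3, 1.0, -1.1] [0.005, 0.005, 0.555]
[-0.3, 1.3, -1.4] [0.007, 0.006, 0.666]
```

Request:
servo_tool:
  increments:
    - {"slide": [0,-1.2,-0.5],"dr": [0,0,0],"jaw": 1.0}
    - {"slide": [0,-1.2,-0.5],"dr": [0,0,0],"jaw": 1.0}
    - {"slide": [-0.1,-1.0,-0.7],"dr": [0.001,0.001,0.11],"jaw": 1.0}
    - {"slide": [-0.1,-0.8,-1.0],"dr": [0.002,0.002,0.22],"jaw": 1.0}
    - {"slide": [-0.2,-0.6,-1.2],"dr": [0.003,0.004,0.33],"jaw": 1.0}
    - {"slide": [-0.2,-0.4,-1.4],"dr": [0.004,0.005,0.44],"jaw": 1.0}
    - {"slide": [-0.3,-0.2,-1.6],"dr": [0.005,0.005,0.55],"jaw": 1.0}
    - {"slide": [-0.3,0.1,-1.9],"dr": [0.007,0.006,0.66],"jaw": 1.0}
    - {"slide": [-0.3,0.1,-1.9],"dr": [0.007,0.006,0.66],"jaw": 1.0}
    - {"slide": [-0.3,0.1,-1.9],"dr": [0.007,0.006,0.66],"jaw": 1.0}
  force: 50

```text
t: 11.75
tool_pos: [0.5609, -0.2368, 0.226]
orientation: [-1.495, -2.304, -0.755]
force: [6.0, -1.3, -2.6]
opening: 0.0135
gripper_force: 50.0
```

Run:
```python
from h import *
stat();slab("scene");slab("side")
```

```text
t 11.75 op 0.013513052542614742 50.00450849533081 F tool [-4.83  4.31  1.63] Fw [ 5.99 -1.31 -2.63] T [-0.679 -1.288  0.08 ] q [-0.637  0.455  1.505  0.503  1.546 -1.164] p [ 0.5609 -0.2368  0.226 ]
scene tilt rel bench [-0.0018  0.0003] FL,FR,RL,RR,mid mm [np.float64(59.77), np.float64(59.8), np.float64(60.07), np.float64(60.11), np.float64(59.94)] 5667
side tilt rel bench [-0.0005 -0.0001] FL,FR,RL,RR,mid mm [np.float64(59.95), np.float64(59.93), np.float64(60.03), np.float64(60.01), np.float64(59.98)] 5613
```

Request:
servo_tool:
  increments:
    - {"slide": [0,0,0],"dr": [0,0,0],"jaw": 0.6}
    - {"slide": [0,0,0],"dr": [0,0,0],"jaw": 0.5}
    - {"slide": [0,0,0],"dr": [0,0,0],"jaw": 0.5}
    - {"slide": [0,0,-30],"dr": [0,0,0],"jaw": 0.5}
    - {"slide": [0,0,-75],"dr": [0,0,0],"jaw": 0.5}
    - {"slide": [0,0,-100],"dr": [0,0,0],"jaw": 0.5}
    - {"slide": [0,0,-100],"dr": [0,0,0],"jaw": 0.5}

```text
t: 12.55
tool_pos: [0.557, -0.2961, 0.3119]
orientation: [-1.496, -2.308, -0.754]
force: [1.0, 0.5, 0.0]
opening: 0.0467
gripper_force: 0.0
```

Run:
```python
from h import *
stat()
slab("scene");slab("scene");slab("side");slab("side")
im,d,P=shot("wrist");W=world(d,P);H=hsv(im).astype(int)
S=standR(np.array([-.001,.0,1]),-.0585)
b=biggest((((H[...,0]<5)|(H[...,0]>174))&(H[...,1]>170)&(H[...,2]>70))&(d>0)&(W[...,1]<0),1)[0];print(b[1:])
knob(W,b[0],S,-1)
M=np.array([[1,0,0],[0,-1,0],[0,0,-1.]])
for yaw in(0,np.pi/2):
    c,s=np.cos(yaw),np.sin(yaw);M=np.array([[c,s,0],[s,-c,0],[0,0,-1.]])
    goto(np.array([.40,-.03,.42]),M)
```

```text
t 12.55 op 0.04665446121242999 0.0 F tool [-0.01  1.07  0.32] Fw [0.98 0.53 0.02] T [ 0.008 -0.285 -0.033] q [-0.71   0.433  1.364  0.481  1.718 -1.151] p [ 0.557  -0.2961  0.3119]
scene tilt rel bench [-0.0011  0.0003] FL,FR,RL,RR,mid mm [np.float64(59.83), np.float64(59.86), np.float64(60.02), np.float64(60.06), np.float64(59.94)] 5679
scene tilt rel bench [-0.0013  0.    ] FL,FR,RL,RR,mid mm [np.float64(59.84), np.float64(59.82), np.float64(60.06), np.float64(60.05), np.float64(59.94)] 5678
side tilt rel bench [ 0.0013 -0.0003] FL,FR,RL,RR,mid mm [np.float64(60.09), np.float64(60.05), np.float64(59.86), np.float64(59.83), np.float64(59.96)] 5598
side tilt rel bench [-0.0002 -0.0001] FL,FR,RL,RR,mid mm [np.float64(60.03), np.float64(60.0), np.float64(60.06), np.float64(60.03), np.float64(60.03)] 5613
(np.int32(1757), array([318.40808196, 244.47467274]))
side -1 n 798 rect [13.4 40.1] bar angle from stand x about axis -1.098 end centre [ 0.5674 -0.144   0.0952] hspan -0.09573893606554312
t 12.8 slide [321.  -26.2  52.1] dr [-0.358 -0.629  1.919] q6 -1.1507856278526167 F [-0.33858127 -0.49049585 -1.14684287]
t 12.8 slide [321.  -26.2  52.1] dr [ 0.163 -0.595  0.407] q6 -1.1507856278526167 F [-0.33858127 -0.49049585 -1.14684287]
```

Request:
servo_tool:
  increments:
    - {"slide": [321,-26,52],"dr": [0.163,-0.595,0.407],"jaw": 0.3}
    - {"slide": [321,-26,52],"dr": [0.163,-0.595,0.407],"jaw": 0.3}
    - {"slide": [321,-26,52],"dr": [0.163,-0.595,0.407],"jaw": 0.3}
    - {"slide": [321,-26,52],"dr": [0.163,-0.595,0.407],"jaw": 0.3}
    - {"slide": [321,-26,52],"dr": [0.163,-0.595,0.407],"jaw": 0.3}
    - {"slide": [321,-26,52],"dr": [0.163,-0.595,0.407],"jaw": 0.3}
    - {"slide": [321,-26,52],"dr": [0.163,-0.595,0.407],"jaw": 0.3}
    - {"slide": [321,-26,52],"dr": [0.163,-0.595,0.407],"jaw": 0.3}
    - {"slide": [321,-26,52],"dr": [0.163,-0.595,0.407],"jaw": 0.3}
    - {"slide": [321,-26,52],"dr": [0.163,-0.595,0.407],"jaw": 0.3}

```text
t: 13.8
tool_pos: [0.4005, -0.031, 0.4199]
orientation: [2.221, 2.219, -0.001]
force: [-0.2, -0.3, -0.3]
opening: 0.0651
gripper_force: 0.0
```

Run:
```python
from h import *
stat()
def find(im,d,P,tag):
    W=world(d,P);H=hsv(im).astype(int)
    near=(d>0)&(abs(W[...,0]-.43)<.13)&(abs(W[...,1]-.03)<.16)
    for nm,m in(("dark",(H[...,1]<70)&(H[...,2]<110)),("yellow",(abs(H[...,0]-29)<4)&(H[...,1]>200)),("purple",(abs(H[...,0]-138)<14)&(H[...,1]>100))):
        m=m&near&(W[...,2]<.09)&(W[...,2]>.005)
        for b in biggest(m,2):
            if b[1]<100:continue
            X=W[b[0]];t=X[X[:,2]>.071]
            c,r=cv2.minEnclosingCircle((t[:,:2]*1e3).astype(np.float32)) if len(t)>5 else ((0,0),0)
            bb=X[X[:,2]<.037];c2,r2=cv2.minEnclosingCircle((bb[:,:2]*1e3).astype(np.float32)) if len(bb)>5 else ((0,0),0)
            print(tag,nm,b[1],b[2].round(),"top",np.round(c,1),round(r,1),len(t),"zmax",X[:,2].max().round(4),"body",np.round(c2,1),round(r2,1))
for n in("wrist","scene"):
    im,d,P=shot(n,"v3"+n);find(im,d,P,n)
# heel from scene, on plane z=.068
W=world(d,P);H=hsv(im).astype(int)
m=(H[...,0]<16)&(H[...,2]<120)&(abs(W[...,0]-.67)<.08)&(abs(W[...,1]-.045)<.06)&(W[...,2]>.055)
for nm in("scene","side"):
    im,d,P=shot(nm);W=world(d,P);H=hsv(im).astype(int)
    m=(H[...,2]<140)&(abs(W[...,0]-.67)<.07)&(abs(W[...,1]-.045)<.06)&(W[...,2]>.058)
    b=biggest(m)[0];X=W[b[0]];X=X[X[:,2]>.065];S=standR(np.array([0,0,1.]),-.0585);Y=(X-[.651,.0453,0])@S*1e3
    print(nm,b[1],"heel in slab frame",np.percentile(Y,[1,99],axis=0).round(1).tolist(),"mean",X.mean(0).round(4))
```

```text
t 13.8 op 0.06508710365333004 0.0 F tool [-0.3  -0.21  0.27] Fw [-0.21 -0.3  -0.27] T [-0.107 -0.084  0.058] q [-0.204 -0.44   1.973 -0.002  1.607 -0.204] p [ 0.4005 -0.031   0.4199]
wrist dark 2889 [465. 159.] top [0 0] 0 0 zmax 0.0564 body [552.8  47.4] 130.9
wrist dark 2095 [347. 167.] top [434.1  22.9] 13.9 689 zmax 0.0775 body [433.5  22.9] 27.2
wrist purple 2157 [258. 164.] top [340.3  25.9] 13.9 699 zmax 0.0774 body [340.7  26.1] 27.5
wrist purple 1630 [259. 263.] top [334.2 -88.8] 13.6 184 zmax 0.0766 body [333.8 -88.2] 27.0
scene dark 504 [339. 235.] top [437.4  22.1] 15.1 55 zmax 0.0771 body [437.7  22.2] 28.3
scene purple 322 [294. 212.] top [337.1 -89.2] 14.0 38 zmax 0.0775 body [337.1 -87.8] 29.1
scene purple 319 [338. 213.] top [380.7  32.5] 47.7 45 zmax 0.0773 body [346.8  25.9] 27.9
scene 705 heel in slab frame [[-13.7, -31.2, 65.2], [62.7, 29.8, 70.4]] mean [0.675  0.043  0.0675]
side 559 heel in slab frame [[-20.4, -24.6, 65.3], [54.6, 33.2, 69.8]] mean [0.6655 0.0509 0.0678]
```

View pics/v3wrist.png

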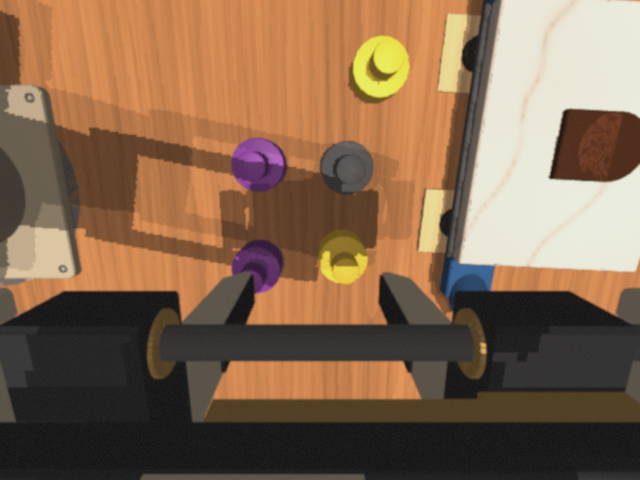

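Wrist view: the dark weight is at (347,167), clear of yellow (344,257), (380,68) and purple (258,164), (257,265). The packing shows under both front feet at (460,50) and (435,220), and the heel blank at (600,145).

Request:
servo_tool:
  increments:
    - {"slide": [53.5,34.5,60],"dr": [0,0,0],"jaw": 0.35}
    - {"slide": [53.5,34.5,110],"dr": [0,0,0],"jaw": 0.35}
    - {"slide": [53.5,34.5,110],"dr": [0,0,0],"jaw": 0.35}
    - {"slide": [53.5,34.5,150],"dr": [0,0,0],"jaw": 0.35}
    - {"slide": [53.5,34.5,180],"dr": [0,0,0],"jaw": 0.35}
    - {"slide": [53.5,34.5,192],"dr": [0,0,0],"jaw": 0.35}
    - {"slide": [53.5,34.5,192],"dr": [0,0,0],"jaw": 0.35}
    - {"slide": [53.5,34.5,192],"dr": [0,0,0],"jaw": 0.6}
    - {"slide": [53.5,34.5,192],"dr": [0,0,0],"jaw": 0.7}
    - {"slide": [53.5,34.5,192],"dr": [0,0,0],"jaw": 1.0}
    - {"slide": [53.5,34.5,192],"dr": [0,0,0],"jaw": 1.0}
    - {"slide": [53.5,34.5,192],"dr": [0,0,0],"jaw": 1.0}
  force: 5

```text
t: 15.2
tool_pos: [0.4353, 0.0224, 0.2296]
orientation: [2.22, 2.219, -0.0]
force: [-6.4, -0.4, 4.5]
opening: 0.0286
gripper_force: 5.0
```

Run:
```python
from h import *
stat()
```

```text
t 15.2 op 0.028579640787779716 5.001361840259051 F tool [-0.42 -6.42 -4.49] Fw [-6.43 -0.4   4.48] T [ 0.92  -0.102  0.013] q [-6.500e-02 -1.610e-01  2.110e+00 -2.000e-03  1.191e+00 -6.400e-02] p [0.4353 0.0224 0.2296]
```

Request:
servo_tool:
  increments:
    - {"slide": [0,-0.7,0],"dr": [0,0,0],"jaw": 1.0}
    - {"slide": [0,-0.7,0],"dr": [0,0,0],"jaw": 1.0}
    - {"slide": [0,-0.7,0],"dr": [0,0,0],"jaw": 1.0}
    - {"slide": [0,-0.7,-15],"dr": [0,0,0],"jaw": 1.0}
    - {"slide": [0,-0.7,-45],"dr": [0,0,0],"jaw": 1.0}
    - {"slide": [0,-0.7,-85],"dr": [0,0,0],"jaw": 1.0}
    - {"slide": [0,-0.7,-125],"dr": [0,0,0],"jaw": 1.0}
    - {"slide": [0,-0.7,-150],"dr": [0,0,0],"jaw": 1.0}
    - {"slide": [0,-0.7,-150],"dr": [0,0,0],"jaw": 1.0}
    - {"slide": [0,-0.7,-150],"dr": [0,0,0],"jaw": 1.0}
  force: 30

```text
t: 16.2
tool_pos: [0.4342, 0.0227, 0.3777]
orientation: [2.22, 2.219, 0.0]
force: [-1.1, 0.4, -6.3]
opening: 0.0275
gripper_force: 30.0
```

Run:
```python
from h import *
stat()
S=standR(np.array([0,0,1.]),-.0585)
im,d,P=shot("wrist","w5");W=world(d,P);H=hsv(im).astype(int)
m=(H[...,2]<140)&(abs(W[...,0]-.67)<.07)&(abs(W[...,1]-.045)<.06)&(W[...,2]>.058)&(W[...,2]<.08)
b=biggest(m)[0];X=W[b[0]];print("heel wrist",b[1:],X.mean(0));Y=(X-[.651,.0453,0])@S*1e3;print(np.percentile(Y,[1,99],axis=0).round(1).tolist())
slab("scene")
for nm in("scene","side"):
    im,d,P=shot(nm,"c5"+nm);W=world(d,P);H=hsv(im).astype(int)
    m=(H[...,1]<75)&(H[...,2]<110)&(abs(W[...,0]-.435)<.04)&(abs(W[...,1]-.023)<.045)&(W[...,2]>.13)&(W[...,2]<.26)&(d>0)
    X=W[m];h=X[:,2]
    for lo in np.arange(.14,.25,.01):
        f=(h>lo)&(h<lo+.01)
        if f.sum()>5:print(nm,lo.round(3),f.sum(),X[f].min(0).round(3),X[f].max(0).round(3))
```

```text
t 16.2 op 0.02752829072421741 29.99834001646377 F tool [ 0.45 -1.11  6.31] Fw [-1.1   0.44 -6.31] T [-0.062 -0.018  0.002] q [-0.065 -0.321  1.96  -0.002  1.5   -0.064] p [0.4342 0.0227 0.3777]
heel wrist (np.int32(6721), array([585.18404999, 208.2487725 ])) [0.66733385 0.0450308  0.06775324]
[[-19.4, -31.0, 61.8], [59.8, 30.9, 69.6]]
scene tilt rel bench [-0.0015 -0.0005] FL,FR,RL,RR,mid mm [np.float64(59.82), np.float64(59.72), np.float64(60.07), np.float64(59.97), np.float64(59.9)] 5656
scene 0.14 21 [ 0.44  -0.002  0.146] [0.46  0.045 0.15 ]
scene 0.15 82 [ 0.437 -0.002  0.15 ] [0.463 0.048 0.16 ]
scene 0.16 79 [ 0.44  -0.002  0.16 ] [0.465 0.048 0.17 ]
scene 0.17 81 [ 0.428 -0.004  0.17 ] [0.463 0.05  0.18 ]
scene 0.18 168 [ 0.408 -0.004  0.18 ] [0.461 0.05  0.19 ]
scene 0.19 11 [0.431 0.01  0.19 ] [0.461 0.035 0.2  ]
scene 0.2 21 [0.43 0.01 0.2 ] [0.461 0.035 0.21 ]
scene 0.21 19 [0.423 0.012 0.211] [0.464 0.038 0.22 ]
scene 0.22 15 [0.43  0.012 0.221] [0.465 0.037 0.23 ]
side 0.21 6 [0.404 0.017 0.211] [0.421 0.031 0.216]
side 0.22 51 [0.418 0.023 0.22 ] [0.45  0.039 0.229]
```

Request:
servo_tool:
  increments:
    - {"slide": [4,40,0],"dr": [0,0,0],"jaw": 1.0}
    - {"slide": [8,80,0],"dr": [0,0,0],"jaw": 1.0}
    - {"slide": [12,120,0],"dr": [0,0,0],"jaw": 1.0}
    - {"slide": [16,160,0],"dr": [0,0,0],"jaw": 1.0}
    - {"slide": [19,200,0],"dr": [0,0,0],"jaw": 1.0}
    - {"slide": [21,225,0],"dr": [0,0,0],"jaw": 1.0}
    - {"slide": [22,238,10],"dr": [0,0,0],"jaw": 1.0}
    - {"slide": [22,238,30],"dr": [0,0,0],"jaw": 1.0}
    - {"slide": [22,238,50],"dr": [0,0,0],"jaw": 1.0}
    - {"slide": [22,238,65],"dr": [0,0,0],"jaw": 1.0}
    - {"slide": [22,238,72],"dr": [0,0,0],"jaw": 1.0}
    - {"slide": [22,238,72],"dr": [0,0,0],"jaw": 1.0}
    - {"slide": [22,238,72],"dr": [0,0,0],"jaw": 1.0}

```text
t: 17.7
tool_pos: [0.6728, 0.0444, 0.3085]
orientation: [2.219, 2.218, 0.002]
force: [0.1, -0.1, -5.4]
opening: 0.0275
gripper_force: 30.0
```

Run:
```python
from h import *
stat()
for n in("scene","side"):
    im,d,P=shot(n,"p6"+n);W=world(d,P);H=hsv(im).astype(int)
    m=(H[...,1]<75)&(H[...,2]<110)&(abs(W[...,0]-.672)<.045)&(abs(W[...,1]-.045)<.045)&(W[...,2]>.07)&(W[...,2]<.112)&(d>0)
    X=W[m];print(n,X.min(0).round(4),X.max(0).round(4))
a=[cv2.imread(f"pics/p6{n}.png")[y:y+200,x:x+260] for n,x,y in(("scene",230,160),("side",130,120))]
cv2.imwrite("pics/p6.png",cv2.resize(np.hstack(a),None,fx=1.5,fy=1.5))
```

```text
t 17.7 op 0.02752663171836111 29.998841106057085 F tool [-0.1   0.06  5.44] Fw [ 0.08 -0.11 -5.44] T [-0.046 -0.002  0.03 ] q [-0.01   0.384  1.368 -0.002  1.386 -0.008] p [0.6728 0.0444 0.3085]
scene [0.6776 0.018  0.0771] [0.7042 0.0723 0.1119]
side [0.644  0.0419 0.0836] [0.688  0.0755 0.112 ]
```

View pics/p6.png

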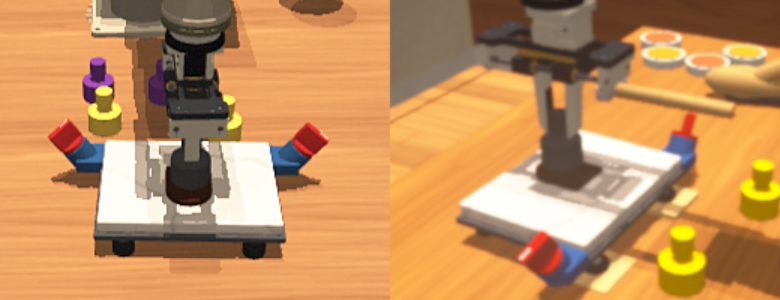

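The weight hangs upright over the heel blank, in both halves: (190,180) scene, (565,165) side. Next it goes down gently.

Request:
servo_tool:
  increments:
    - {"slide": [0,0,5],"dr": [0,0,0],"jaw": 1.0}
    - {"slide": [0,0,8],"dr": [0,0,0],"jaw": 1.0}
    - {"slide": [0,0,9.5],"dr": [0,0,0],"jaw": 1.0}
    - {"slide": [0,0,10.5],"dr": [0,0,0],"jaw": 1.0}
    - {"slide": [0,0,10.5],"dr": [0,0,0],"jaw": 1.0}
    - {"slide": [0,0,10.5],"dr": [0,0,0],"jaw": 1.0}

```text
t: 18.4
tool_pos: [0.6727, 0.0444, 0.2975]
orientation: [2.22, 2.218, 0.001]
force: [-2.2, 0.5, -3.8]
opening: 0.0273
gripper_force: 30.0
```

```bash
python3 -c "
from h import *
stat()"
```

```text
t 18.4 op 0.027328278346616726 29.99930987622065 F tool [ 0.49 -2.21  3.79] Fw [-2.2   0.48 -3.8 ] T [ 0.29  -0.082 -0.059] q [-0.01   0.393  1.377 -0.002  1.368 -0.008] p [0.6727 0.0444 0.2975]
```

Contact has begun, with about 2 N taken off the hand. I lower 0.6 mm more, then ease off and open.

Request:
servo_tool:
  increments:
    - {"slide": [0,0,0.6],"dr": [0,0,0],"jaw": 1.0}
    - {"slide": [0,0,0.6],"dr": [0,0,0],"jaw": 1.0}
    - {"slide": [0,0,0.6],"dr": [0,0,0],"jaw": 0.68}
    - {"slide": [0,0,0.6],"dr": [0,0,0],"jaw": 0.6}
    - {"slide": [0,0,0.6],"dr": [0,0,0],"jaw": 0.45}
    - {"slide": [0,0,0.6],"dr": [0,0,0],"jaw": 0.45}
    - {"slide": [0,0,0.6],"dr": [0,0,0],"jaw": 0.45}
    - {"slide": [0,0,-20],"dr": [0,0,0],"jaw": 0.45}
    - {"slide": [0,0,-60],"dr": [0,0,0],"jaw": 0.45}
    - {"slide": [0,-40,-100],"dr": [0,0,0],"jaw": 0.45}
    - {"slide": [0,-80,-130],"dr": [0,0,0],"jaw": 0.45}
    - {"slide": [0,-120,-130],"dr": [0,0,0],"jaw": 0.45}
    - {"slide": [0,-120,-130],"dr": [0,0,0],"jaw": 0.45}
    - {"slide": [0,-120,-130],"dr": [0,0,0],"jaw": 0.45}
  force: 5

```text
t: 19.8
tool_pos: [0.5516, 0.0448, 0.4276]
orientation: [2.219, 2.217, 0.003]
force: [0.1, -0.1, -0.0]
opening: 0.0511
gripper_force: 0.0
```

Run:
```python
from h import *
stat();slab("scene");slab("side")
S=standR(np.array([0,0,1.]),-.0585)
for n in("wrist","scene","side"):
    im,d,P=shot(n,"f"+n);W=world(d,P);H=hsv(im).astype(int)
    X=W[(abs(W[...,0]-.672)<.06)&(abs(W[...,1]-.045)<.06)&(W[...,2]>.072)&(W[...,2]<.16)&(d>0)]
    t=X[X[:,2]>.139];f=lambda a:cv2.minEnclosingCircle((a[:,:2]*1e3).astype(np.float32))
    print(n,"zmax",X[:,2].max(),"top",f(t) if len(t)>4 else 0,len(t),"all",f(X))
    m=(H[...,2]<140)&(abs(W[...,0]-.67)<.07)&(abs(W[...,1]-.045)<.06)&(W[...,2]>.064)&(W[...,2]<.0705)
    Y=(W[m]-[.651,.0453,0])@S*1e3;print("heel",np.percentile(Y,[1,99],axis=0).round(1).tolist())
```

```text
t 19.8 op 0.051140009420130327 0.0 F tool [-0.14  0.07  0.01] Fw [ 0.07 -0.14 -0.01] T [-0.116 -0.03   0.031] q [-0.011 -0.007  1.589 -0.002  1.554 -0.01 ] p [0.5516 0.0448 0.4276]
scene tilt rel bench [-0.0008  0.0002] FL,FR,RL,RR,mid mm [np.float64(59.83), np.float64(59.86), np.float64(59.97), np.float64(60.0), np.float64(59.92)] 5066
side tilt rel bench [-0.0006 -0.    ] FL,FR,RL,RR,mid mm [np.float64(59.87), np.float64(59.86), np.float64(59.98), np.float64(59.97), np.float64(59.92)] 5116
wrist zmax 0.14537056035443321 top ((673.001953125, 45.169273376464844), 14.132967948913574) 923 all ((672.7489013671875, 45.13962173461914), 27.911142349243164)
heel [[-19.2, -31.2, 65.0], [49.9, 31.7, 69.8]]
scene zmax 0.14539637981145667 top ((673.9930419921875, 45.46209716796875), 15.75019359588623) 89 all ((673.328369140625, 43.1787109375), 31.133014678955078)
heel [[-15.5, -31.2, 64.2], [64.7, 30.4, 70.4]]
side zmax 0.1449808960193017 top ((670.2999267578125, 46.16767883300781), 14.454115867614746) 82 all ((669.6343994140625, 46.94960403442383), 29.577245712280273)
heel [[-21.0, -25.4, 64.1], [53.6, 34.0, 70.2]]
```

View pics/fwrist.png

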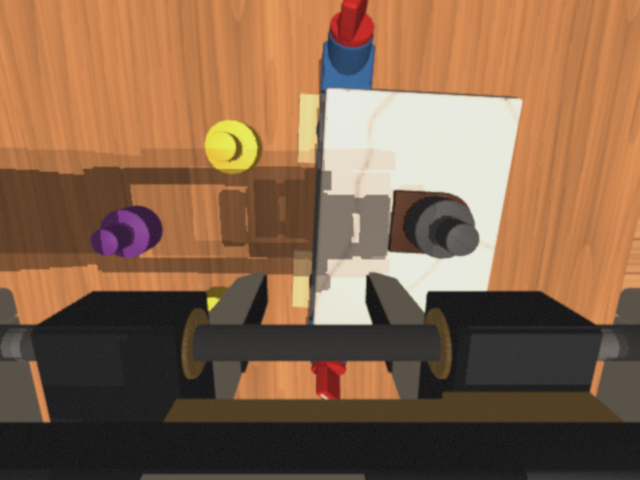

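View pics/fside.png

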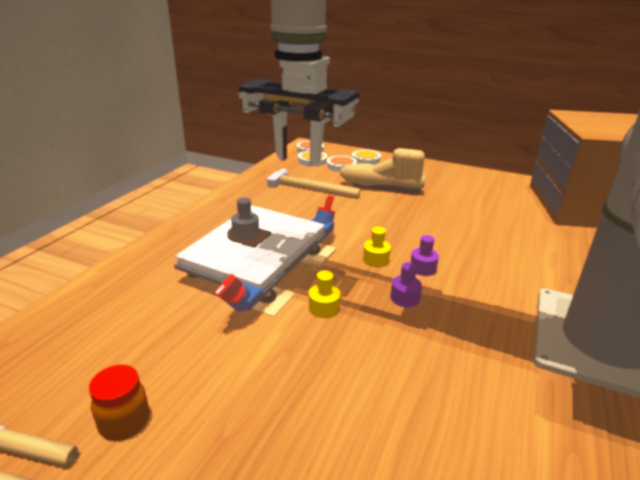

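The weight stands upright on the heel blank at (447,225) in the wrist view, within about 2 mm of its centre. The slab is level, and the bystanders are where they were.

```bash
python3 -c "
from plant import *
print(close_job())"
```

```text
the job is handed in; nothing more can be done
None
```

The job is handed in: the slab measures level to about 0.1°, with screws at 1.87 rad left and 1.10 rad right for about 9 N per front foot (calculated, not measured). The press weight stands upright within about 2 mm of the heel blank's middle, and the jar, last and hammer were left alone.

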